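# Centre the egg timer on its display plinth

## Task

The red egg-shaped kitchen timer stands off-centre on its small round wooden plinth. With closed fingers, nudge it gently from the side with light taps low on its belly until it stands upright in the middle of the plinth, its belly wholly inside the white ring when seen from above, then move clear. Do not pinch, straddle, press down on or lift it, do not tip it over or knock it off, and leave the plinth's neighbours on the turntable alone.

Things in the scene. Friction and masses are not known exactly. Their poses are not given: they have to be found in the camera images.
- egg: loose red plastic egg-shaped kitchen timer with a thin white band, standing fat end down, about 110 g, 72 mm tall, round about its own z axis (up). Small flat foot 34 mm across, widest (56 mm across) 23 mm above the foot, 54 mm across at 36 mm up, 34 mm across at 62 mm up. It slides when pushed gently at its widest part or lower and tends to tip when pushed higher. Origin: centre of the underside of the foot
- plinth_mid (a point): centre of the flat top face of the fixed dark wooden plinth, a disc 120 mm across and 40 mm tall. A thin painted white ring, 70 mm inner and 76 mm outer diameter, is drawn round this point on the top face; z up
- plinth: the same plinth; origin at the centre of its underside, which rests on the turntable; z up
- turntable: fixed white round photo turntable, 480 mm across, 25 mm high, does not turn; origin at the centre of its underside, on the blue table; z up
- cup: bystander, loose: blue espresso cup 58 mm across, 55 mm tall, with a handle at its +y side reaching about 50 mm from its axis; stands on the turntable; origin at the centre of its underside
- tamper: bystander, loose: steel coffee tamper with wooden handle, 56 mm across, 82 mm tall; stands on the turntable; origin at the centre of its underside
- pitcher: bystander, loose: small steel milk pitcher 58 mm across, 70 mm tall, with a handle at its +y side reaching 49 mm from its axis; stands on the turntable; origin at the centre of its underside
Things that resemble listed ones, but are neither listed nor needed, are in the scene too. Of the things that look like the egg, the smallest one is meant.

How it is judged:
By the outcome, as a careful person would: the job done as asked, in the order asked, and still so for the second after the job is handed in, with the robot touching nothing.
It also fails if it takes over 48 s, if anything falls off the work surface, if the arm or the gripper's body presses on something with over 40 N, if the wrist force passes 120 N, or if a joint passes its speed limit or range.

## Robot

A 6-joint arm with a two-finger parallel gripper is mounted at the origin on the work surface. World frame = base frame: x ahead of the robot, y to its left, z up, the work surface at z = 0. Lengths are in m, angles in rad, forces in N, time in s.
With the tool pointing down it reaches from about 0.3 to 0.85 m from the base axis. Payload 4.2 kg.
Tool frame: the origin (TCP) lies at the very end of the fingers, on their centre line; the grasp point (between the pads) lies 19 mm behind it; z points along the fingers, y is the direction in which the jaws open and shut (so a half turn about z gives the same grasp; the last joint's range is limited). The gripper opens to 91 mm and grips with 3 to 60 N. Pads are 32 mm wide; open, the fingers measure 118 mm over their backs; the gripper's body (76 mm by 178 mm) begins 60 mm behind the grasp point.
Start: joints at [1.208, 0.32, 1.565, -0, 1.257, -0.02], TCP at [0.193, 0.542, 0.214] pointing down, gripper open.
Joint ranges: [-3.11, 3.11], [-0.84, 2.01], [0.21, 2.61], [-1.34, 4.49], [0.05, 2.63], [-2.56, 2.56]. Speed limits (rad/s): [2.57, 2.57, 3.14, 3.14, 3.14, 3.14].

## Interface

Orientations are given as a rotation vector (axis times angle).
In Python, from cell import env, viewer gives the robot as it stands. The module is installed in compiled form; this text tells all that it offers.
- The arm moves only by the tool carry_out, never from a script. Its argument "motion" is a list of rows, each an object of numbers: "fingers": the finger opening in cm, from 0 to 9.12; "tx", "ty", "tz": the shift along the tool's x, y, z in cm; "wx", "wy", "wz": the turn, a rotation vector about the tool's x, y, z in degrees. A call has 1 to 5 rows; each row shifts and turns the commanded pose from where the row before left it, along the tool's axes as they then stand; what a row does not reach is not made up. A row lasts 1/10 s, in which the tool goes at most 50 mm and 8.59 degrees, less where a joint would pass 70% of its speed; a pose out of reach is approached as far as the arm can. A call is refused whole if a number of a shift passes 5 or a number of a turn 8.59, either way. A call with a gripper value outside its range is refused whole. The fingers move at their own pace and stop on an object; "squeeze" is the grip in N (left out, the last holds). Time passes only in rows, so rows that do not move let the fingers close. It gives the time, the measured TCP pose, the force and the opening at its end, in the units of the state.
- env.get_state(): the state, without advancing time (a new reading comes with each control period).
- viewer.camera(name): name is "scene" or "side" or "wrist"; returns a dict with "pixels" (480x640x3 uint8, red, green, blue), "camera_matrix" (3x3 intrinsics, pixels), "R" (3x3) and "t" (3): a world point X has camera coordinates R X + t; the wrist camera has in their place "tool_from_camera" (4x4, takes a point from camera to tool coordinates, whose origin is the TCP and whose axes are the flange's). Camera axes: x right, y down, z forward; pixel columns grow to the right and rows downward; lengths in m; the calibration is good to about 2 mm. A picture is of the moment at which its call begins: read the wrist's pose just before it. There is no depth.
- env.finish_job(): hands the job in, once; it reports no verdict.
Trained networks look in a picture, given as the dict that the camera call returned (one of the last four; its "shot" number tells which), for a name from the list of things; names that differ only in an ending like _2 or _b are one class to them, and where a whole thing is asked for, a point or a joint stands for the part that bears it (a point fixed in the world has none). Each returns a list of dicts, best first, with "p" (0 to 1); they miss things now and then, are a little off and sometimes report something else, mostly with a low value. They report only what shows in the picture. A call takes as long as a camera call. They do not tell look-alikes from the thing itself.
- viewer.search_frame(name, picture): "uv" ([column, row] in pixels, amid what is visible of it).
- viewer.silhouettes(name, picture): "region" (480x640 bool, what is visible of it) and "uv" ([column, row] in pixels, amid what is visible of it).
- viewer.pinpoint(name, picture): "uv" ([column, row] in pixels: a listed point, or the origin of a listed thing).
The state is a dict: "time_s": time; "joints": joint angles; "qd": joint speeds; "effort": joint torques, N m; "tool_pos": TCP position; "ee_rot": TCP orientation; "wrist_force": force on the tool from outside, world axes, zero at the start; "ft_torque": the same for the moment, N m; "finger_gap": opening from 0.0 (shut) to 1.0 (fully open).
Only numpy, scipy, OpenCV 4.12 (cv2) and the standard library are available. Lean on these libraries where they do the work, as an engineer would, in place of code of your own. Each camera call takes 0.05 s, during which the arm holds its last target.

## Working session

There is one attempt and no reset: what is moved stays moved. The work goes in short steps, Python scripts to look and compute and a tool call to move; the robot and the scene stay as the last step left them, time stands still between calls to the robot, and variables do not carry over. Pictures are saved under pics/ and viewed, and the job is handed in when it is done.

Besides the shell and the picture viewer there is one more tool, called as name(argument=value, ...), one argument or row to a line, values as JSON. carry_out: Moves the arm, as the interface text tells. Its arguments: {"type":"object","properties":{"motion":{"type":"array","items":{"type":"object","properties":{"fingers":{"type":"number"},"tx":{"type":"number"},"ty":{"type":"number"},"tz":{"type":"number"},"wx":{"type":"number"},"wy":{"type":"number"},"wz":{"type":"number"}}}},"squeeze":{"type":"number"}},"required":["motion"]}

```bash
mkdir -p pics
cat > h.py <<'E'
import numpy as np, cv2
from cell import env, viewer
def save(n,im): cv2.imwrite(f'pics/{n}.png', cv2.cvtColor(im,cv2.COLOR_RGB2BGR))
def ray(p,uv):
    K=p['camera_matrix'];d=np.linalg.solve(K,[uv[0],uv[1],1.]);R=np.array(p['R']);t=np.array(p['t'])
    return -R.T@t, R.T@d
def onz(p,uv,z):
    o,d=ray(p,uv); return o+d*(z-o[2])/d[2]
def proj(p,X):
    c=np.array(p['R'])@np.array(X)+np.array(p['t']); q=p['camera_matrix']@c; return q[:2]/q[2]
E
python3 - <<'E'
from h import *
s=env.get_state(); print(s)
for n in ('scene','side'):
    p=viewer.camera(n); save(n+'0',p['pixels'])
    print(n,-np.array(p['R']).T@p['t'])
    for o in ('egg','plinth_mid','cup','tamper','pitcher','turntable'):
        print(o,[(np.round(r['uv'],1).tolist(),round(r['p'],2)) for r in viewer.pinpoint(o,p)])
E
```

```text
{'time_s': 0.0, 'joints': array([ 1.20799628e+00,  3.20298082e-01,  1.56566098e+00, -1.54019321e-05,
        1.25737618e+00, -1.99935224e-02]), 'qd': array([ 0.00180919, -0.00099423, -0.00122454, -0.00158009, -0.00077448,
       -0.00040543]), 'effort': array([ 1.30279866e-03, -4.12465096e+01, -2.31972027e+01,  7.29595008e-02,
        4.58155631e-02, -1.57788577e-04]), 'tool_pos': array([0.19310139, 0.54108324, 0.21312373]), 'ee_rot': array([-5.35784781e-01, -3.09524465e+00,  2.69137147e-03]), 'wrist_force': array([-0.19575112, -0.15559981, -0.05314669]), 'ft_torque': array([-0.03636916, -0.02857901, -0.00231978]), 'finger_gap': 1.0010496027506577}
scene [1.36522362 0.1060974  0.54898304]
egg [([341.4, 265.9], 0.8), ([168.4, 327.9], 0.65), ([197.8, 271.6], 0.63)]
plinth_mid [([355.6, 256.9], 0.57)]
cup [([318.2, 336.7], 0.63)]
tamper [([442.7, 262.4], 0.89)]
pitcher [([288.3, 241.6], 0.85), ([349.5, 285.2], 0.33)]
turntable [([347.7, 287.6], 0.9)]
side [ 0.11893738 -0.60889686  0.50714407]
egg [([478.9, 332.2], 0.93), ([401.0, 366.8], 0.64), ([316.5, 236.4], 0.61), ([304.0, 267.7], 0.56)]
plinth_mid [([298.5, 235.0], 0.76)]
cup [([396.1, 241.5], 0.87)]
tamper [([232.0, 225.6], 0.82), ([305.8, 267.8], 0.18)]
pitcher [([273.8, 314.6], 0.79), ([394.3, 243.1], 0.7)]
turntable [([302.6, 269.1], 0.88), ([396.2, 243.3], 0.28)]
```

View pics/scene0.png

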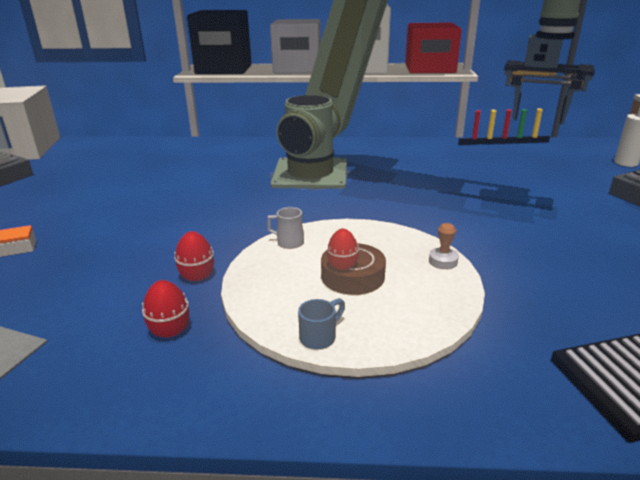

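View pics/side0.png

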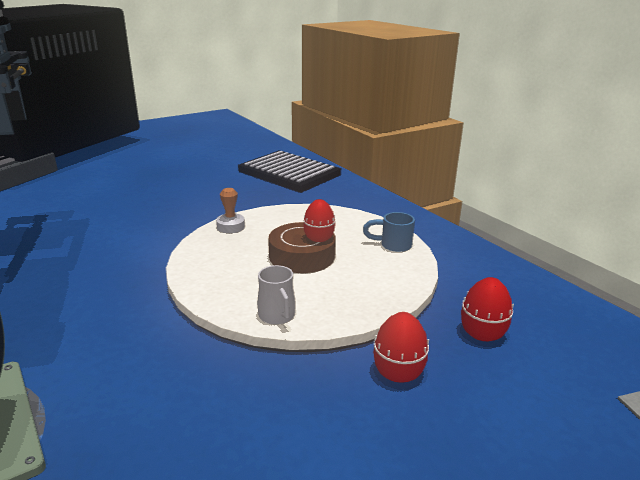

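The scene picture shows three red eggs: (342,250) on the plinth, and (194,257) and (167,308) on the blue table. The same three are at (319,220), (401,347) and (487,310) in the side view. The one on the plinth is the smallest and stands on the plinth, so it should be the one meant. I'll confirm that in a crop and measure.

```bash
cat >> h.py <<'E'
def ell(p,center,r,z,n=72):
    return np.array([proj(p,[center[0]+r*np.cos(a),center[1]+r*np.sin(a),z]) for a in np.linspace(0,2*np.pi,n)])
prof=[(17,0),(24,8),(27.3,17),(28,23),(27.8,30),(27,36),(24.5,46),(21,55),(17,62),(10,69),(1,72)]
def eggmask(p,c,z0=.065,tilt=None):
    pts=np.concatenate([ell(p,c,r/1000,z0+h/1000,36) for r,h in prof]).astype(np.float32)
    m=np.zeros((480,640),np.uint8); cv2.fillConvexPoly(m,np.round(cv2.convexHull(pts)*16).astype(np.int32),1,shift=4); return m>0
def redmask(p,box):
    im=p['pixels'].astype(int); m=(im[...,0]>1.8*im[...,2]+10)&(im[...,0]>2.2*im[...,1])&(im[...,0]>60)
    b=np.zeros_like(m); b[box[1]:box[3],box[0]:box[2]]=1; return m&b
def fit(pics,c0):
    # fit egg xy to silhouettes
    from scipy.optimize import minimize
    from scipy.ndimage import gaussian_filter as g
    ts=[g(m.astype(float),1.5) for _,m in pics]
    f=lambda c:sum(((g(eggmask(p,c).astype(float),1.5)-t)**2).sum() for (p,_),t in zip(pics,ts))
    r=minimize(f,c0,method='Nelder-Mead',options=dict(initial_simplex=[c0,[c0[0]+.01,c0[1]],[c0[0],c0[1]+.01]],xatol=2e-4)); return r.x,r.fun
E
python3 - <<'E'
from h import *
P={n:viewer.camera(n) for n in ('scene','side')}
crop=[]
for n,e,pl in (('scene',(342,266),(355.6,256.9)),('side',(316.5,236.4),(298.5,235.))):
    p=P[n]; print(n,'egg',onz(p,e,.065).round(4),'mid',onz(p,pl,.065).round(4))
    s=[x for x in viewer.silhouettes('egg',p)]
    for x in s: print(x['uv'],x['p'],x['region'].sum())
    for o,z in (('cup',.025),('tamper',.025),('pitcher',.025),('turntable',0),('plinth',.025)):
        print(o,[(onz(p,r['uv'],z).round(3)[:2].tolist(),round(r['p'],2)) for r in viewer.pinpoint(o,p)])
    u,v=map(int,pl); crop.append(cv2.resize(p['pixels'][v-50:v+50,u-65:u+65],(780,600),interpolation=cv2.INTER_CUBIC))
save('crop0',crop[0]); save('crop1',crop[1])
E
```

```text
scene egg [0.6001 0.0994 0.065 ] mid [0.5681 0.1239 0.065 ]
[344.2, 248.4] 0.94 979
[193.3, 256.9] 0.83 1508
[164.4, 308.0] 0.57 2099
cup [([0.752, 0.065], 0.7)]
tamper [([0.523, 0.292], 0.84), ([0.443, -0.013], 0.6), ([0.529, 0.096], 0.51)]
pitcher [([0.455, -0.013], 0.95)]
turntable [([0.564, 0.112], 0.81), ([0.49, 0.098], 0.65)]
plinth [([0.568, 0.116], 0.7)]
side egg [0.594  0.1044 0.065 ] mid [0.5698 0.1259 0.065 ]
[318.5, 222.0] 0.78 1104
[486.9, 308.4] 0.71 2574
[403.2, 347.6] 0.71 3037
cup [([0.748, 0.059], 0.96)]
tamper [([0.517, 0.291], 0.96)]
pitcher [([0.445, -0.009], 0.85)]
turntable [([0.58, 0.118], 0.81)]
plinth [([0.568, 0.111], 0.81)]
```

View pics/crop0.png

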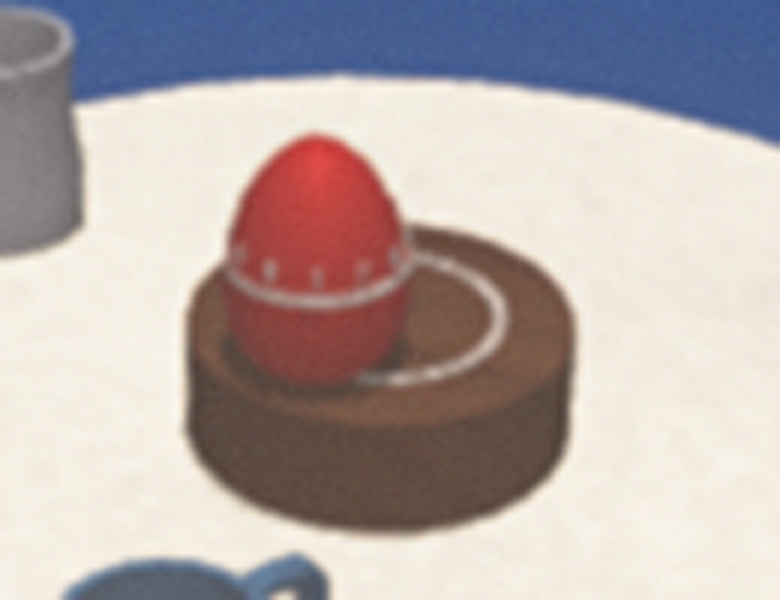

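View pics/crop1.png

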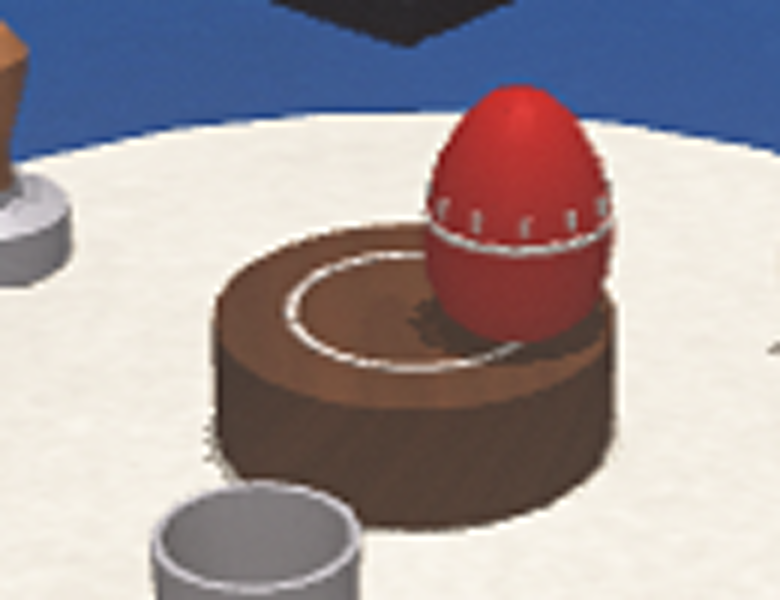

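The enlarged crops show the small egg standing on the plinth, past the ring toward +x/−y. That's the target. Next I'll refine the egg and plinth positions by silhouette fit, with an overlay check.

```bash
cat >> h.py <<'E'
def cyl(p,c,r=.06,z0=.025,z1=.065):
    pts=np.concatenate([ell(p,c,r,z0),ell(p,c,r,z1)]).astype(np.float32)
    m=np.zeros((480,640),np.uint8); cv2.fillConvexPoly(m,np.round(cv2.convexHull(pts)*16).astype(np.int32),1,shift=4); return m>0
def opt(f,c0):
    from scipy.optimize import minimize
    return minimize(f,c0,method='Nelder-Mead',options=dict(initial_simplex=[c0,[c0[0]+.008,c0[1]],[c0[0],c0[1]+.008]],xatol=2e-4))
def eggregion(p,near):
    u=proj(p,[near[0],near[1],.1]); L=viewer.silhouettes('egg',p)
    L=[x for x in L if np.hypot(*(np.array(x['uv'])-u))<40]
    return L[0]['region'] if L else None
E
python3 - <<'E'
from h import *
P={n:viewer.camera(n) for n in ('scene','side')}
pe=[];pp=[]
for n in P:
    p=P[n]; r=eggregion(p,(.595,.102)); 
    ys,xs=np.where(r); pe.append((p,r)); print(n,r.sum(),xs.min(),xs.max(),ys.min(),ys.max())
    L=viewer.silhouettes('plinth',p); print([(x['uv'],round(x['p'],2),x['region'].sum()) for x in L]); pp.append((p,L[0]['region']))
print('egg joint',fit(pe,[.595,.102]),[fit([x],[.595,.102]) for x in pe])
f=lambda c,S:sum(((cyl(p,c)^(r))&~e).sum() for (p,r),(_,e) in S)
S=list(zip(pp,pe))
for q in (S,S[:1],S[1:]):
    o=opt(lambda c:f(c,q),[.569,.122]); print('plinth',o.x,o.fun)
o=opt(lambda c:f(c,S),[.569,.122]).x; e=fit(pe,[.595,.102])[0]
for n in P:
    im=cv2.resize(P[n]['pixels'],None,fx=6,fy=6,interpolation=cv2.INTER_CUBIC)
    for E in (ell(P[n],o,.0365,.065),ell(P[n],o,.06,.065)): cv2.polylines(im,[np.round((E+.5)*6).astype(int)],True,(0,255,0),1)
    k=cv2.findContours(cv2.resize(eggmask(P[n],e).astype(np.uint8),None,fx=6,fy=6,interpolation=0),0,1)[0]; cv2.drawContours(im,k,-1,(255,255,0),1)
    u,v=(proj(P[n],[*o,.07])*6).astype(int); save('ov_'+n,im[v-300:v+300,u-390:u+390])
E
```

```text
scene 1014 327 357 229 269
[([360.3, 273.3], 0.6, np.int64(2145))]
side 1120 303 335 199 241
[([293.8, 249.0], 0.68, np.int64(2439))]
egg joint (array([0.59519829, 0.09851898]), np.float64(15.721253283185975)) [(array([0.5942691 , 0.09847342]), np.float64(10.33487659943485)), (array([0.59639209, 0.10019876]), np.float64(4.55486027202618))]
plinth [0.57125479 0.11788116] 422.0
plinth [0.56992075 0.1176358 ] 180.0
plinth [0.57489482 0.12172158] 154.0
```

View pics/ov_scene.png

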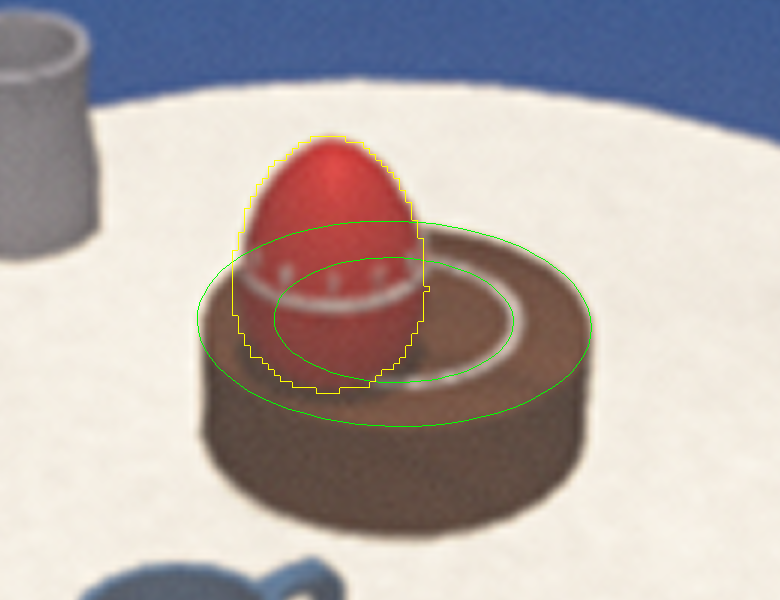

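View pics/ov_side.png

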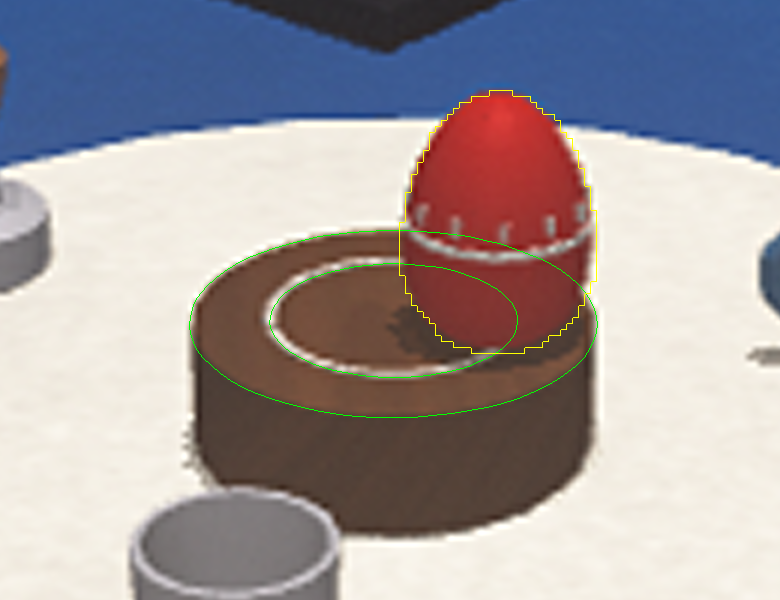

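```bash
cat >> h.py <<'E'
def ringpts(p,c,emask):
    im=p['pixels'].astype(float); g=im[...,2]  # blue: brown low, white high
    pts=[]
    for a in np.linspace(0,2*np.pi,120,endpoint=False):
        rr=np.arange(.028,.048,.0004); q=np.array([proj(p,[c[0]+r*np.cos(a),c[1]+r*np.sin(a),.065]) for r in rr]).astype(np.float32)
        iq=np.round(q).astype(int)
        if cv2.dilate(emask.astype(np.uint8),np.ones((5,5)))[iq[:,1],iq[:,0]].any(): continue
        v=cv2.remap(g.astype(np.float32),q[:,:1],q[:,1:],1).ravel(); v=v-np.median(v)
        if v.max()<25: continue
        w=np.clip(v-.5*v.max(),0,None); pts.append([a,(w*rr).sum()/w.sum()])
    pts=np.array(pts); return np.c_[c[0]+pts[:,1]*np.cos(pts[:,0]),c[1]+pts[:,1]*np.sin(pts[:,0])]
def ringfit(p,c,emask):
    from scipy.optimize import least_squares
    for _ in range(3):
        X=ringpts(p,c,emask)
        s=least_squares(lambda c:np.hypot(*(X-c).T)-.0365,c,loss='soft_l1',f_scale=.001); c=s.x
    return c,len(X),np.std(s.fun)
E
python3 - <<'E'
from h import *
for n in ('scene','side'):
    p=viewer.camera(n); e=eggmask(p,(.5955,.0995))
    print(n,ringfit(p,np.array([.571,.120]),e))
    print('red fit',fit([(p,cv2.morphologyEx(redmask(p,(280,180,380,290)).astype(np.uint8),3,np.ones((7,7)))>0)],[.595,.1]))
E
```

```text
scene (array([0.57168697, 0.11885779]), 45, np.float64(0.00019970766469635558))
red fit (array([0.56294157, 0.09887733]), np.float64(338.41913505610125))
side (array([0.57246797, 0.11965692]), 67, np.float64(0.0004256597671766231))
red fit (array([0.59579171, 0.1014164 ]), np.float64(24.239775885025203))
```

Ring centre is about (0.572, 0.119) and the egg about (0.5955, 0.0995). It's therefore 31 mm off, and the push direction is (−0.77, 0.64). I'll close the fingers and turn the tool so its x lies along the push.

carry_out(
  motion=[
    {"fingers": 0,"wz": 7,"tz": -1},
    {"fingers": 0,"wz": 7,"tz": -1},
    {"fingers": 0,"wz": 6.2},
    {"fingers": 0,"tx": -4,"ty": -0.5},
    {"fingers": 0,"tx": -4,"ty": -0.5},
  ],
  squeeze=10,
)

```text
schema error: expected keys fingers, tx, ty, tz, wx, wy, wz
```

```bash
cat >> h.py <<'E'
from scipy.spatial.transform import Rotation as Ro
def to(goal):
    s=env.get_state(); R=Ro.from_rotvec(s['ee_rot']).as_matrix()
    print('t',s['time_s'],'pos',s['tool_pos'].round(4),'gap',round(s['finger_gap'],3),'F',s['wrist_force'].round(2))
    print('x',R[:,0].round(3),'y',R[:,1].round(3),'z',R[:,2].round(3),'j',s['joints'].round(2))
    print('shift cm',(R.T@(np.array(goal)-s['tool_pos'])*100).round(2))
E
python3 -c "
from h import *
to([.6485,.055,.2])"
```

```text
t 1.8 pos [0.1933 0.5416 0.214 ] gap 0.999 F [-0.32  0.49  0.26]
x [-0.942  0.336 -0.   ] y [0.336 0.942 0.   ] z [ 0.  0. -1.] j [ 1.21  0.32  1.56 -0.    1.26 -0.02]
shift cm [-59.23 -30.53   1.4 ]
```

carry_out(
  motion=[
    {"fingers": 0,"tx": 0,"ty": 0,"tz": -1,"wx": 0,"wy": 0,"wz": 7},
    {"fingers": 0,"tx": 0,"ty": 0,"tz": -1,"wx": 0,"wy": 0,"wz": 7},
    {"fingers": 0,"tx": 0,"ty": 0,"tz": 0,"wx": 0,"wy": 0,"wz": 6.2},
    {"fingers": 0,"tx": -4,"ty": -0.5,"tz": 0,"wx": 0,"wy": 0,"wz": 0},
    {"fingers": 0,"tx": -4,"ty": -0.5,"tz": 0,"wx": 0,"wy": 0,"wz": 0},
  ],
  squeeze=10,
)

```text
time_s: 2.3
tool_pos: [0.2484, 0.4824, 0.2338]
ee_rot: [1.067, 2.955, 0.0]
wrist_force: [1.3, -0.2, -0.0]
finger_gap: 0.592
```

```bash
python3 -c "
from h import *
to([.6485,.055,.2])"
```

```text
t 2.3 pos [0.2484 0.4824 0.2338] gap 0.592 F [ 1.25 -0.18 -0.03]
x [-0.769  0.639 -0.   ] y [0.639 0.769 0.   ] z [ 0.  0. -1.] j [ 1.07  0.26  1.6  -0.    1.28  0.2 ]
shift cm [-58.08  -7.33   3.39]
```

carry_out(
  motion=[
    {"fingers": 0,"tx": -5,"ty": -0.6,"tz": 0,"wx": 0,"wy": 0,"wz": 0},
    {"fingers": 0,"tx": -5,"ty": -0.6,"tz": 0,"wx": 0,"wy": 0,"wz": 0},
    {"fingers": 0,"tx": -5,"ty": -0.6,"tz": 0,"wx": 0,"wy": 0,"wz": 0},
    {"fingers": 0,"tx": -5,"ty": -0.6,"tz": 0,"wx": 0,"wy": 0,"wz": 0},
    {"fingers": 0,"tx": -5,"ty": -0.6,"tz": 0,"wx": 0,"wy": 0,"wz": 0},
  ],
)

```text
time_s: 2.8
tool_pos: [0.4209, 0.2992, 0.2342]
ee_rot: [1.07, 2.953, 0.001]
wrist_force: [0.5, 0.7, 0.9]
finger_gap: 0.157
```

carry_out(
  motion=[
    {"fingers": 0,"tx": -5,"ty": -0.6,"tz": 0,"wx": 0,"wy": 0,"wz": 0},
    {"fingers": 0,"tx": -5,"ty": -0.6,"tz": 0,"wx": 0,"wy": 0,"wz": 0},
    {"fingers": 0,"tx": -5,"ty": -0.6,"tz": 0,"wx": 0,"wy": 0,"wz": 0},
    {"fingers": 0,"tx": -5,"ty": -0.6,"tz": 0,"wx": 0,"wy": 0,"wz": 0},
    {"fingers": 0,"tx": -5,"ty": -0.6,"tz": 0,"wx": 0,"wy": 0,"wz": 0},
  ],
)

```text
time_s: 3.3
tool_pos: [0.5925, 0.1171, 0.2341]
ee_rot: [1.071, 2.953, 0.001]
wrist_force: [1.5, 0.9, 0.5]
finger_gap: 0.008
```

```bash
python3 -c "
from h import *
to([.6485,.055,.2])"
```

```text
t 3.3 pos [0.5925 0.1171 0.2341] gap 0.008 F [1.51 0.95 0.51]
x [-0.768  0.641 -0.   ] y [0.641 0.768 0.001] z [ 0.  0. -1.] j [ 0.18  0.35  1.46  0.    1.33 -0.7 ]
shift cm [-8.28 -1.18  3.41]
```

carry_out(
  motion=[
    {"fingers": 0,"tx": -4,"ty": -0.6,"tz": 0,"wx": 0,"wy": 0,"wz": 0},
    {"fingers": 0,"tx": -3.5,"ty": -0.5,"tz": 0,"wx": 0,"wy": 0,"wz": 0},
    {"fingers": 0,"tx": 0,"ty": 0,"tz": 4,"wx": 0,"wy": 0,"wz": 0},
    {"fingers": 0,"tx": 0,"ty": 0,"tz": 4,"wx": 0,"wy": 0,"wz": 0},
    {"fingers": 0,"tx": 0,"ty": 0,"tz": 2,"wx": 0,"wy": 0,"wz": 0},
  ],
)

```text
time_s: 3.8
tool_pos: [0.64, 0.0617, 0.1301]
ee_rot: [-1.07, -2.948, 0.004]
wrist_force: [-0.7, 0.0, 0.4]
finger_gap: 0.008
```

```bash
python3 -c "
from h import *
to([.6485,.055,.078])
for n in ('scene','side','wrist'):
    p=viewer.camera(n); im=p['pixels']
    if n!='wrist':
        u,v=(proj(p,[.6,.1,.09])).astype(int); im=cv2.resize(im[v-75:v+75,u-100:u+100],(800,600),interpolation=cv2.INTER_CUBIC)
    save('a_'+n,im)
"
```

```text
t 3.8 pos [0.64   0.0617 0.1301] gap 0.008 F [-0.75  0.01  0.38]
x [-0.767  0.641  0.004] y [ 0.641  0.767 -0.004] z [-0.006 -0.    -1.   ] j [ 0.08  0.49  1.52  0.    1.14 -0.8 ]
shift cm [-1.1   0.05  5.2 ]
```

View pics/a_scene.png

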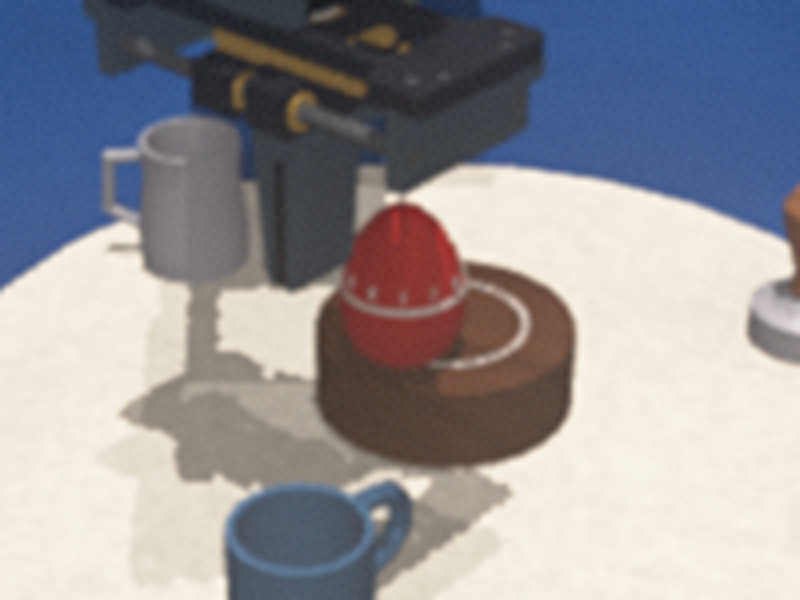

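View pics/a_side.png

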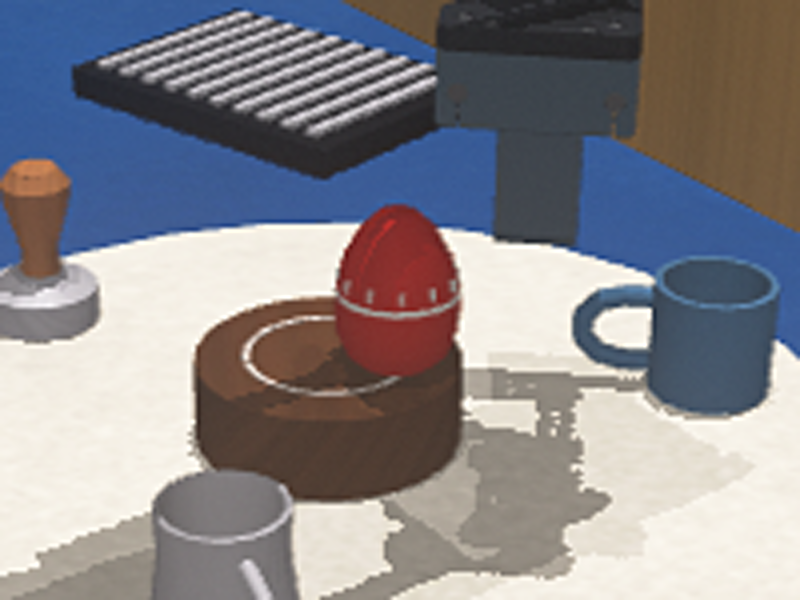

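View pics/a_wrist.png

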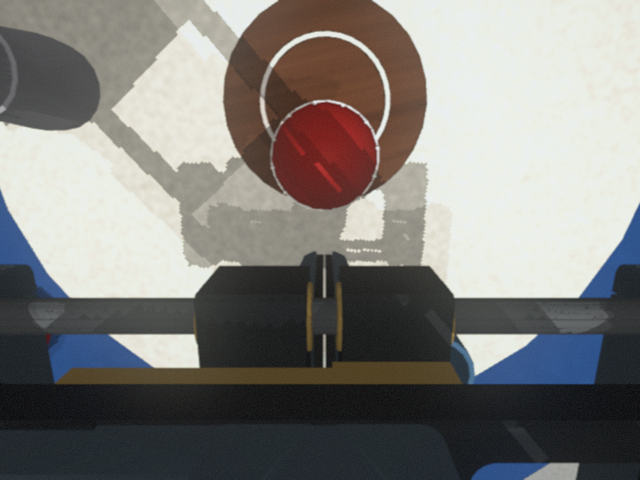

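The wrist view shows the egg's band circle centred near (325,155), the ring near (325,95) and the finger seam at u≈325, so the push line is well aligned. I'll measure it with the wrist camera.

```bash
cat >> h.py <<'E'
def wrist():
    s=env.get_state(); p=viewer.camera('wrist'); Rt=Ro.from_rotvec(s['ee_rot']).as_matrix(); M=np.eye(4); M[:3,:3]=Rt; M[:3,3]=s['tool_pos']
    W=M@np.array(p['tool_from_camera']); p=dict(p); p['R']=W[:3,:3].T; p['t']=-W[:3,:3].T@W[:3,3]; return p,s
def wmeas(c=(.572,.119),e=(.5955,.0995),out=None):
    p,s=wrist()
    rm=viewer.silhouettes('egg',p); u=proj(p,[*e,.095]); rm=[x for x in rm if np.hypot(*(np.array(x['uv'])-u))<60]
    print('egg net',[(x['uv'],round(x['p'],2)) for x in rm], 'expected',u.round(1))
    im=p['pixels']; hsv=cv2.cvtColor(im,cv2.COLOR_RGB2HSV)
    m=((hsv[...,0]<5)|(hsv[...,0]>172))&(hsv[...,1]>170)
    b=np.zeros_like(m); ui=np.round(u).astype(int); b[max(0,ui[1]-90):ui[1]+90,max(0,ui[0]-90):ui[0]+90]=1; m&=b
    n,l,st,ct=cv2.connectedComponentsWithStats(m.astype(np.uint8)); k=1+st[1:,4].argmax(); m=l==k
    mc=cv2.morphologyEx(m.astype(np.uint8),3,np.ones((9,9)))>0
    eg=fit([(p,mc)],list(e)); print('egg red fit',eg)
    r=ringfit(p,np.array(c),eggmask(p,eg[0])); print('ring',r)
    print('offset mm world',((eg[0]-r[0])*1000).round(1),'tool x,y',((Ro.from_rotvec(s['ee_rot']).as_matrix().T@np.append(eg[0]-r[0],0))[:2]*1000).round(1))
    if out:
        im=im.copy()
        cv2.polylines(im,[np.round(ell(p,r[0],.0365,.065)).astype(int)],True,(0,255,0),1)
        kk=cv2.findContours(eggmask(p,eg[0]).astype(np.uint8),0,1)[0]; cv2.drawContours(im,kk,-1,(255,255,0),1); save(out,im)
    return eg[0],r[0]
E
python3 -c "
from h import *
wmeas(out='w1')"
```

```text
egg net [([321.8, 151.6], 0.55)] expected [321.7 156. ]
egg red fit (array([0.59510487, 0.10102111]), np.float64(3028.5393752565687))
ring (array([0.57140742, 0.11968904]), 74, np.float64(0.00011736933173988035))
offset mm world [ 23.7 -18.7] tool x,y [-30.2   0.9]
```

View pics/w1.png

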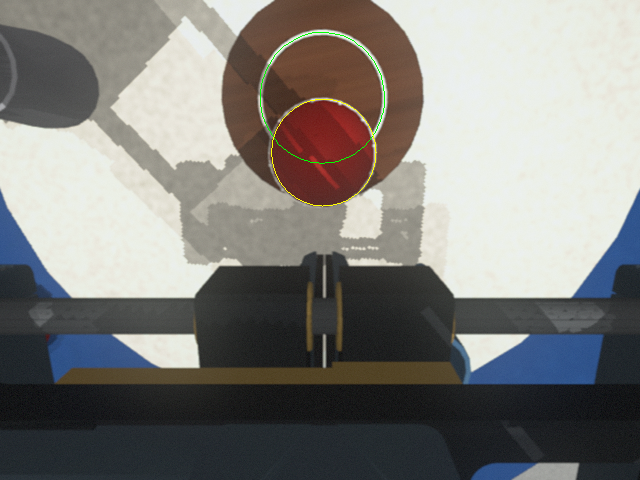

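carry_out(
  motion=[
    {"fingers": 0,"tx": -1,"ty": 0,"tz": 1.2,"wx": 0,"wy": 0,"wz": 0},
    {"fingers": 0,"tx": 0,"ty": 0,"tz": 2,"wx": 0,"wy": 0,"wz": 0},
    {"fingers": 0,"tx": 0,"ty": 0,"tz": 1.5,"wx": 0,"wy": 0,"wz": 0},
    {"fingers": 0,"tx": 0,"ty": 0,"tz": 0.4,"wx": 0,"wy": 0,"wz": 0},
    {"fingers": 0,"tx": 0,"ty": 0,"tz": 0,"wx": 0,"wy": 0,"wz": 0},
  ],
)

```text
time_s: 4.55
tool_pos: [0.6499, 0.0557, 0.0828]
ee_rot: [1.07, 2.954, 0.0]
wrist_force: [-0.8, -0.1, 0.0]
finger_gap: 0.006
```

```bash
python3 -c "
from h import *
to([.5951,.1010,.077])
p=viewer.camera('side');im=p['pixels'];u,v=(proj(p,[.6,.1,.09])).astype(int); save('b_side',cv2.resize(im[v-75:v+75,u-100:u+100],(800,600),interpolation=cv2.INTER_CUBIC))
wmeas(out='w2')"
```

```text
t 4.55 pos [0.6499 0.0557 0.0828] gap 0.006 F [-0.81 -0.11  0.03]
x [-0.768  0.641 -0.   ] y [0.641 0.768 0.   ] z [ 0. -0. -1.] j [ 0.07  0.54  1.56 -0.    1.05 -0.81]
shift cm [ 7.1  -0.03  0.58]
egg net [([318.0, 127.1], 0.71)] expected [318.7 132.4]
egg red fit (array([0.59463296, 0.1006994 ]), np.float64(3711.2749359346008))
ring (array([0.57670806, 0.11518034]), 49, np.float64(0.00461433314869185))
offset mm world [ 17.9 -14.5] tool x,y [-23.    0.4]
```

View pics/b_side.png

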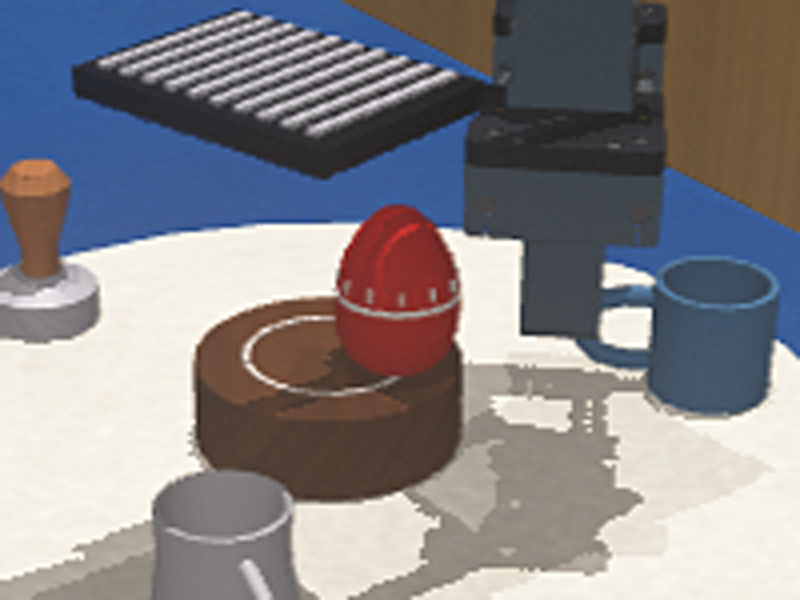

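View pics/w2.png

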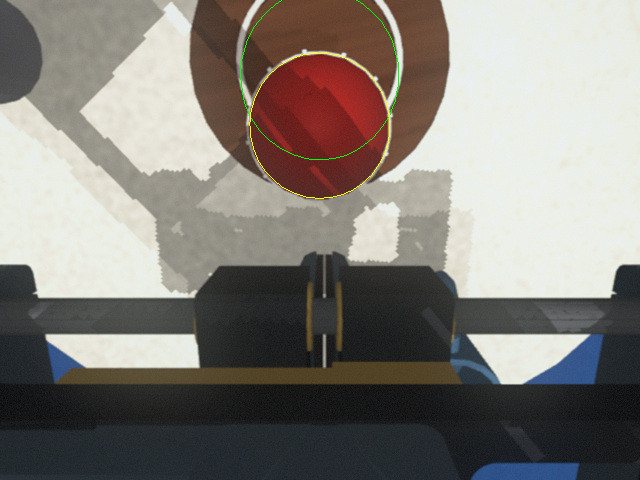

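```bash
python3 -c "
from h import *
p=viewer.camera('side');u,v=(proj(p,[.6,.1,.09])).astype(int)
s=env.get_state();R=Ro.from_rotvec(s['ee_rot']).as_matrix()
for n,q in dict(bodyfrontnear=(.038,-.089,-.079),bodyback=(-.038,-.089,-.079),ffront=(.016,-.0135,0),fback=(-.016,-.0135,0)).items():
    a=proj(p,R@np.array(q)+s['tool_pos']); print(n,((a-[u-100,v-75])*4).round(0))
"
```

```text
bodyfrontnear [456. 240.]
bodyback [655. 251.]
ffront [517. 338.]
fback [592. 343.]
```

The body corner and finger projections match the picture: front face at +16 mm, body bottom 21 mm above the egg's top. Next I close most of the 27 mm gap, then push slowly.

carry_out(
  motion=[
    {"fingers": 0,"tx": 0,"ty": 0,"tz": 0.4,"wx": 0,"wy": 0,"wz": 0},
    {"fingers": 0,"tx": 1,"ty": 0,"tz": 0,"wx": 0,"wy": 0,"wz": 0},
    {"fingers": 0,"tx": 0.8,"ty": 0,"tz": 0,"wx": 0,"wy": 0,"wz": 0},
    {"fingers": 0,"tx": 0.3,"ty": 0,"tz": 0,"wx": 0,"wy": 0,"wz": 0},
    {"fingers": 0,"tx": 0,"ty": 0,"tz": 0,"wx": 0,"wy": 0,"wz": 0},
  ],
)

```text
time_s: 5.25
tool_pos: [0.6328, 0.07, 0.0791]
ee_rot: [-1.069, -2.954, -0.0]
wrist_force: [-0.5, -1.0, 0.4]
finger_gap: 0.006
```

carry_out(
  motion=[
    {"fingers": 0,"tx": 0.2,"ty": 0,"tz": 0,"wx": 0,"wy": 0,"wz": 0},
    {"fingers": 0,"tx": 0.2,"ty": 0,"tz": 0,"wx": 0,"wy": 0,"wz": 0},
    {"fingers": 0,"tx": 0.2,"ty": 0,"tz": 0,"wx": 0,"wy": 0,"wz": 0},
    {"fingers": 0,"tx": 0.2,"ty": 0,"tz": 0,"wx": 0,"wy": 0,"wz": 0},
    {"fingers": 0,"tx": 0.2,"ty": 0,"tz": 0,"wx": 0,"wy": 0,"wz": 0},
  ],
)

```text
time_s: 5.75
tool_pos: [0.6258, 0.0757, 0.079]
ee_rot: [1.07, 2.953, 0.0]
wrist_force: [1.3, 1.0, -0.1]
finger_gap: 0.007
```

```bash
cat >> h.py <<'E'
def look(tag,near):
    to([.5714,.1197,.078])
    pe=[];ims=[]
    for n in ('scene','side'):
        p=viewer.camera(n); r=eggregion(p,near)
        if r is not None: pe.append((p,r)); print(n,fit([(p,r)],list(near)))
        u,v=(proj(p,[.58,.11,.09])).astype(int); ims.append(cv2.resize(p['pixels'][v-75:v+75,u-50:u+50],(400,600),interpolation=cv2.INTER_CUBIC))
    save(tag,np.hstack(ims))
E
python3 -c "
from h import *
look('c1',(.592,.103))"
```

```text
t 5.75 pos [0.6258 0.0757 0.079 ] gap 0.007 F [ 1.31  1.01 -0.14]
x [-0.768  0.641 -0.   ] y [0.641 0.768 0.   ] z [ 0. -0. -1.] j [ 0.1   0.51  1.62 -0.    1.01 -0.77]
shift cm [ 7.   -0.11  0.1 ]
scene (array([0.60070369, 0.10586087]), np.float64(506.73728510884786))
side (array([0.58984302, 0.10223889]), np.float64(74.82049687318904))
```

View pics/c1.png

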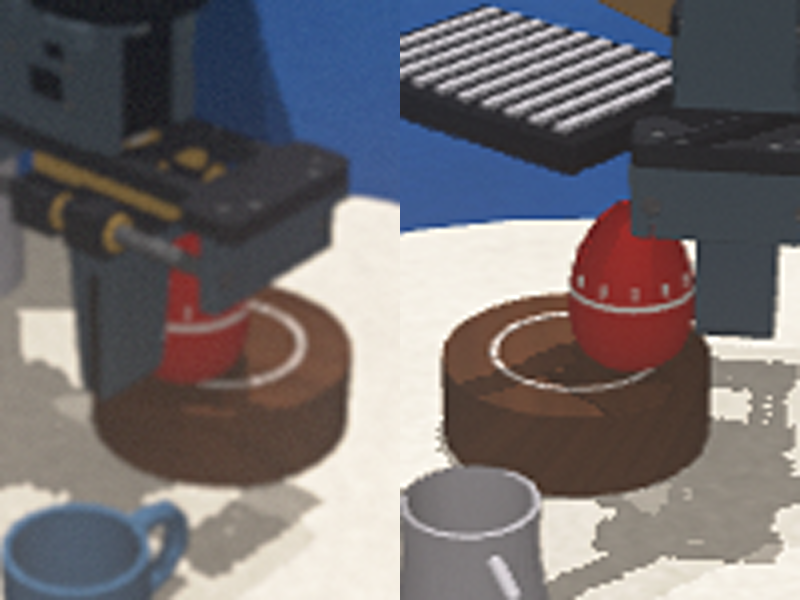

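Side view: the finger is at the egg's belly near (697,300), and the egg is upright. Tool to ring centre is 70 mm and should end at about 44 mm. I'll keep pushing gently.

carry_out(
  motion=[
    {"fingers": 0,"tx": 0.2,"ty": 0,"tz": 0,"wx": 0,"wy": 0,"wz": 0},
    {"fingers": 0,"tx": 0.2,"ty": 0,"tz": 0,"wx": 0,"wy": 0,"wz": 0},
    {"fingers": 0,"tx": 0.2,"ty": 0,"tz": 0,"wx": 0,"wy": 0,"wz": 0},
    {"fingers": 0,"tx": 0.2,"ty": 0,"tz": 0,"wx": 0,"wy": 0,"wz": 0},
    {"fingers": 0,"tx": 0.2,"ty": 0,"tz": 0,"wx": 0,"wy": 0,"wz": 0},
  ],
)

```text
time_s: 6.45
tool_pos: [0.6179, 0.0823, 0.0789]
ee_rot: [-1.07, -2.954, -0.0]
wrist_force: [0.9, -0.9, -0.0]
finger_gap: 0.004
```

```bash
python3 -c "
from h import *
look('c2',(.585,.108))
wmeas(e=(.585,.108),out='w3')"
```

```text
t 6.45 pos [0.6179 0.0823 0.0789] gap 0.004 F [ 0.86 -0.89 -0.03]
x [-0.768  0.641  0.   ] y [0.641 0.768 0.   ] z [-0.  0. -1.] j [ 0.11  0.5   1.63  0.    1.01 -0.76]
shift cm [ 5.96 -0.11  0.09]
scene (array([0.5859375, 0.113625 ]), np.float64(502.5102458636447))
side (array([0.58296604, 0.11003161]), np.float64(63.090884643587415))
egg net [([323.3, 196.9], 0.57)] expected [319.2 204.5]
egg red fit (array([0.58366881, 0.110834  ]), np.float64(247.1208621457534))
ring (array([0.57132419, 0.11964644]), 59, np.float64(0.00011214700833629179))
offset mm world [12.3 -8.8] tool x,y [-15.1   1.1]
```

View pics/c2.png

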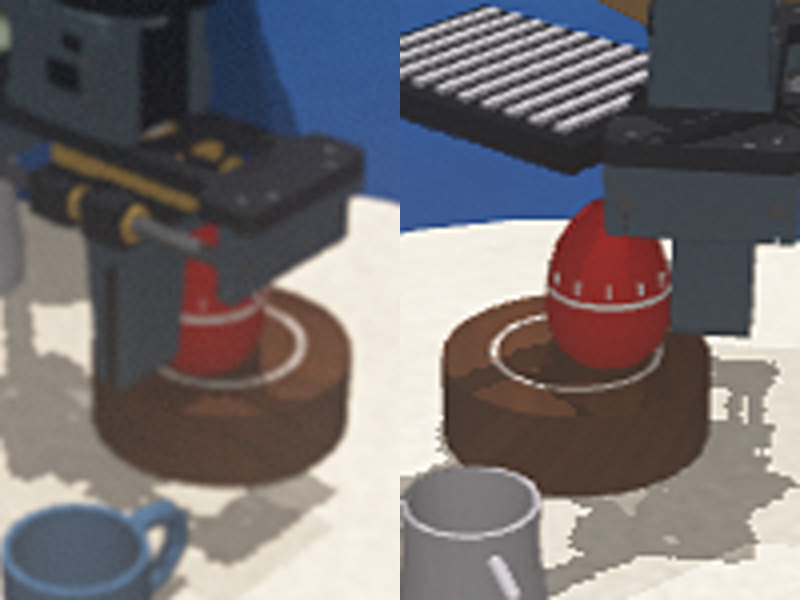

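View pics/w3.png

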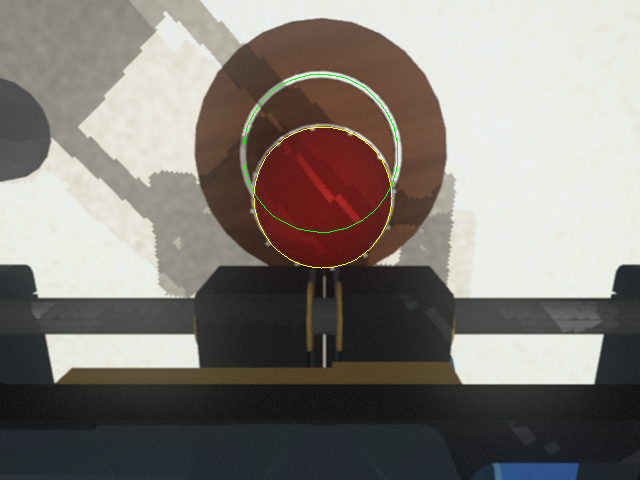

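The egg is sliding upright, now 15 mm short along x and 1 mm off sideways. I'll push the remaining 15 mm.

carry_out(
  motion=[
    {"fingers": 0,"tx": 0.2,"ty": 0,"tz": 0,"wx": 0,"wy": 0,"wz": 0},
    {"fingers": 0,"tx": 0.2,"ty": 0,"tz": 0,"wx": 0,"wy": 0,"wz": 0},
    {"fingers": 0,"tx": 0.2,"ty": 0,"tz": 0,"wx": 0,"wy": 0,"wz": 0},
    {"fingers": 0,"tx": 0.2,"ty": 0,"tz": 0,"wx": 0,"wy": 0,"wz": 0},
    {"fingers": 0,"tx": 0.2,"ty": 0,"tz": 0,"wx": 0,"wy": 0,"wz": 0},
  ],
)

```text
time_s: 7.25
tool_pos: [0.6102, 0.0887, 0.079]
ee_rot: [1.07, 2.954, 0.0]
wrist_force: [0.8, -1.2, -0.0]
finger_gap: 0.008
```

carry_out(
  motion=[
    {"fingers": 0,"tx": 0.2,"ty": 0,"tz": 0,"wx": 0,"wy": 0,"wz": 0},
    {"fingers": 0,"tx": 0.2,"ty": 0,"tz": 0,"wx": 0,"wy": 0,"wz": 0},
    {"fingers": 0,"tx": 0,"ty": 0,"tz": 0,"wx": 0,"wy": 0,"wz": 0},
  ],
)

```text
time_s: 7.55
tool_pos: [0.607, 0.0914, 0.079]
ee_rot: [-1.07, -2.953, -0.0]
wrist_force: [0.0, -0.2, 0.6]
finger_gap: 0.007
```

```bash
python3 -c "
from h import *
to([.5714,.1197,.078])
wmeas(e=(.573,.1185),out='w4')"
```

```text
t 7.55 pos [0.607  0.0914 0.079 ] gap 0.007 F [ 0.05 -0.24  0.57]
x [-0.768  0.641  0.   ] y [ 0.641  0.768 -0.   ] z [-0.  0. -1.] j [ 0.13  0.49  1.66  0.    1.   -0.75]
shift cm [ 4.55 -0.11  0.1 ]
egg net [([325.8, 197.1], 0.63)] expected [320.2 199.9]
egg red fit (array([0.573933  , 0.12051625]), np.float64(256.2731704635175))Traceback (most recent call last):
  File "<string>", line 4, in <module>
    wmeas(e=(.573,.1185),out='w4')
    ~~~~~^^^^^^^^^^^^^^^^^^^^^^^^^
  File "h.py", line 73, in wmeas
    r=ringfit(p,np.array(c),eggmask(p,eg[0])); print('ring',r)
  File "h.py", line 51, in ringfit
    X=ringpts(p,c,emask)
  File "h.py", line 47, in ringpts
    pts=np.array(pts); return np.c_[c[0]+pts[:,1]*np.cos(pts[:,0]),c[1]+pts[:,1]*np.sin(pts[:,0])]
                                         ~~~^^^^^
IndexError: too many indices for array: array is 1-dimensional, but 2 were indexed
```

Egg is about (0.574, 0.1205), within 3 mm of the ring centre. I'll back straight off and look from above.

carry_out(
  motion=[
    {"fingers": 0,"tx": -0.5,"ty": 0,"tz": 0,"wx": 0,"wy": 0,"wz": 0},
    {"fingers": 0,"tx": -1,"ty": 0,"tz": 0,"wx": 0,"wy": 0,"wz": 0},
    {"fingers": 0,"tx": -1.5,"ty": 0,"tz": 0,"wx": 0,"wy": 0,"wz": 0},
    {"fingers": 0,"tx": -0.5,"ty": 0,"tz": -2,"wx": 0,"wy": 0,"wz": 0},
    {"fingers": 0,"tx": 0,"ty": 0,"tz": -3,"wx": 0,"wy": 0,"wz": 0},
  ],
)

```text
time_s: 8.15
tool_pos: [0.6345, 0.0671, 0.1274]
ee_rot: [-1.071, -2.95, 0.003]
wrist_force: [0.5, 0.5, -0.7]
finger_gap: 0.004
```

carry_out(
  motion=[
    {"fingers": 0,"tx": 0,"ty": 0,"tz": -4,"wx": 0,"wy": 0,"wz": 0},
    {"fingers": 0,"tx": 0,"ty": 0,"tz": -4,"wx": 0,"wy": 0,"wz": 0},
    {"fingers": 0,"tx": 0,"ty": 0,"tz": -4,"wx": 0,"wy": 0,"wz": 0},
    {"fingers": 0,"tx": 0,"ty": 0,"tz": 0,"wx": 0,"wy": 0,"wz": 0},
    {"fingers": 0,"tx": 0,"ty": 0,"tz": 0,"wx": 0,"wy": 0,"wz": 0},
  ],
)

```text
time_s: 8.65
tool_pos: [0.6353, 0.068, 0.25]
ee_rot: [1.071, 2.951, 0.002]
wrist_force: [-0.7, 1.1, -1.1]
finger_gap: 0.006
```

```bash
python3 -c "
from h import *
look('c3',(.573,.12))
p,s=wrist(); save('w5raw',p['pixels'])
for n in ('scene','side'):
  q=viewer.camera(n); print(n,ringfit(q,np.array([.572,.119]),eggmask(q,(.573,.12))))
wmeas(e=(.573,.12),out='w5')"
```

```text
t 8.65 pos [0.6353 0.068  0.25  ] gap 0.006 F [-0.73  1.05 -1.1 ]
x [-0.767  0.641 -0.002] y [0.641 0.767 0.002] z [ 0.003  0.    -1.   ] j [ 0.09  0.4   1.35 -0.    1.39 -0.79]
shift cm [ 8.25 -0.16 17.18]
scene (array([0.57400259, 0.12116822]), np.float64(10.27209537670732))
side (array([0.57652509, 0.12301865]), np.float64(27.544981202542115))
scene (array([0.57187916, 0.11879934]), 55, np.float64(0.00018117797452307235))
side (array([0.57234583, 0.11921351]), 62, np.float64(0.00029119238850917607))
egg net [([325.4, 125.0], 0.79)] expected [323.8 124.4]
egg red fit (array([0.57924634, 0.11841553]), np.float64(2250.545174695918))
ring (array([0.57196355, 0.11930284]), 35, np.float64(0.00036906256967155404))
offset mm world [ 7.3 -0.9] tool x,y [-6.2  4. ]
```

View pics/c3.png

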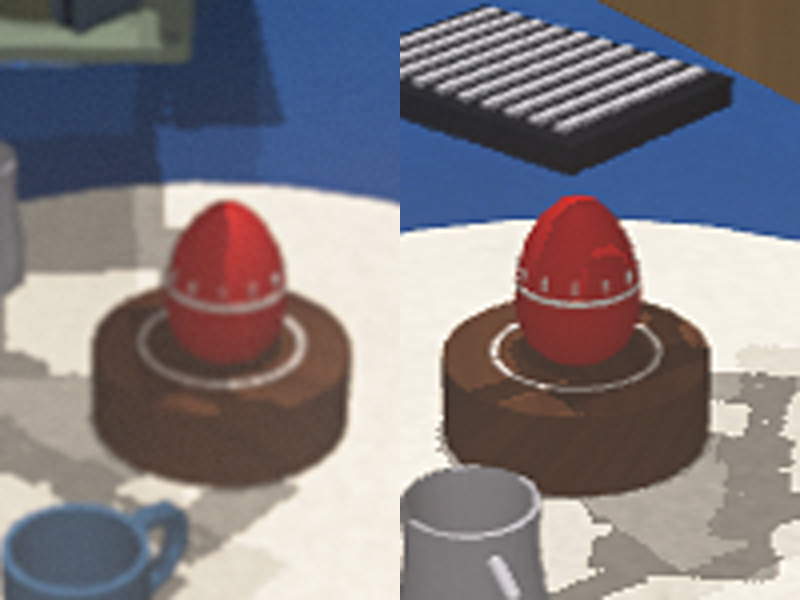

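View pics/w5raw.png

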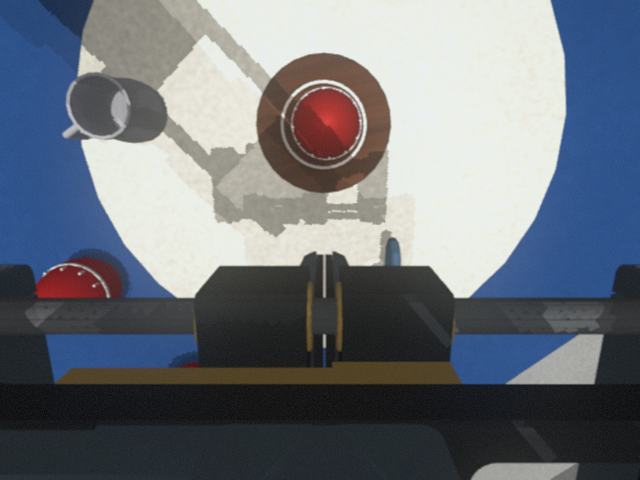

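The egg is upright and inside the ring in the wrist view: egg centre about (326,122), ring about (324,124). But the red-mask fit disagrees, at 7 mm. I'll recheck it with a better mask and an enlarged crop.

```bash
python3 -c "
from h import *
def gc(p,e):
    m=np.full((480,640),cv2.GC_BGD,np.uint8); M=eggmask(p,e).astype(np.uint8)
    m[cv2.dilate(M,np.ones((11,11)))>0]=cv2.GC_PR_BGD; m[M>0]=cv2.GC_PR_FGD; m[cv2.erode(M,np.ones((13,13)))>0]=cv2.GC_FGD
    im=p['pixels'].astype(int); R=(im[...,0]>2.6*im[...,1])&(im[...,0]>2.6*im[...,2])
    box=cv2.dilate(M,np.ones((13,13)))>0
    return cv2.morphologyEx((R&box).astype(np.uint8),3,np.ones((9,9)))>0
p,s=wrist(); qs={'wrist':p}
for n in ('scene','side'): qs[n]=viewer.camera(n)
for n,q in qs.items():
    m=gc(q,(.574,.121)); f=fit([(q,m)],[.574,.121]); r=ringfit(q,np.array([.572,.1192]),eggmask(q,f[0])|m)
    print(n,m.sum(),f,r[0],r[1],'off mm',((f[0]-r[0])*1000).round(1))
    k=6 if n=='wrist' else 5
    im=cv2.resize(q['pixels'],None,fx=k,fy=k,interpolation=cv2.INTER_CUBIC)
    kk=cv2.findContours(cv2.resize(eggmask(q,f[0]).astype(np.uint8),None,fx=k,fy=k,interpolation=0),0,1)[0]; cv2.drawContours(im,kk,-1,(255,255,0),1)
    cv2.polylines(im,[np.round((ell(q,r[0],.035,.065)+.5)*k).astype(int)],True,(0,255,0),1)
    u,v=(proj(q,[.572,.119,.085])*k).astype(int); save('z_'+n,im[v-250:v+250,u-250:u+250])
"
python3 -c "
import cv2,numpy as np
cv2.imwrite('pics/z_all.png',np.hstack([cv2.resize(cv2.imread(f'pics/z_{n}.png'),(400,400)) for n in ('scene','side')]))"
```

```text
Traceback (most recent call last):
  File "h.py", line 51, in ringfit
    X=ringpts(p,c,emask)
  File "h.py", line 47, in ringpts
    pts=np.array(pts); return np.c_[c[0]+pts[:,1]*np.cos(pts[:,0]),c[1]+pts[:,1]*np.sin(pts[:,0])]
                                         ~~~^^^^^
IndexError: too many indices for array: array is 1-dimensional, but 2 were indexed
[ WARN:0@0.021] global loadsave.cpp:275 findDecoder imread_('pics/z_scene.png'): can't open/read file: check file path/integrity
Traceback (most recent call last):
cv2.error: OpenCV(4.12.0) /io/opencv/modules/imgproc/src/resize.cpp:4208: error: (-215:Assertion failed) !ssize.empty() in function 'resize'
```

```bash
python3 -c "
from h import *
def gc(p,e):
    M=eggmask(p,e).astype(np.uint8)
    im=p['pixels'].astype(int); R=(im[...,0]>2.6*im[...,1])&(im[...,0]>2.6*im[...,2])
    box=cv2.dilate(M,np.ones((13,13)))>0
    return cv2.morphologyEx((R&box).astype(np.uint8),3,np.ones((9,9)))>0
p,s=wrist(); qs={'wrist':p}
for n in ('scene','side'): qs[n]=viewer.camera(n)
C=dict(wrist=(.5714,.1197),scene=(.5718,.1188),side=(.5724,.1193))
for n,q in qs.items():
    m=gc(q,(.574,.121)); f=fit([(q,m)],[.574,.121]); c=np.array(C[n])
    print(n,m.sum(),eggmask(q,f[0]).sum(),f,'off mm',((f[0]-c)*1000).round(1))
    k=6 if n=='wrist' else 5
    im=cv2.resize(q['pixels'],None,fx=k,fy=k,interpolation=cv2.INTER_CUBIC)
    kk=cv2.findContours(cv2.resize(eggmask(q,f[0]).astype(np.uint8),None,fx=k,fy=k,interpolation=0),0,1)[0]; cv2.drawContours(im,kk,-1,(255,255,0),1)
    cv2.polylines(im,[np.round((ell(q,c,.035,.065)+.5)*k).astype(int)],True,(0,255,0),1)
    u,v=(proj(q,[.572,.119,.085])*k).astype(int); save('z_'+n,im[v-250:v+250,u-250:u+250])
"
python3 -c "
import cv2,numpy as np
cv2.imwrite('pics/z_all.png',np.hstack([cv2.resize(cv2.imread(f'pics/z_{n}.png'),(400,400)) for n in ('scene','side')]))"
```

```text
wrist 2287 3862 (array([0.57691392, 0.12002614]), np.float64(1235.0749576103829)) off mm [5.5 0.3]
scene 392 961 (array([0.52680846, 0.12343088]), np.float64(419.6899423024813)) off mm [-45.    4.6]
side 761 1072 (array([0.58530215, 0.13955436]), np.float64(158.07986168136608)) off mm [12.9 20.3]
```

View pics/z_wrist.png

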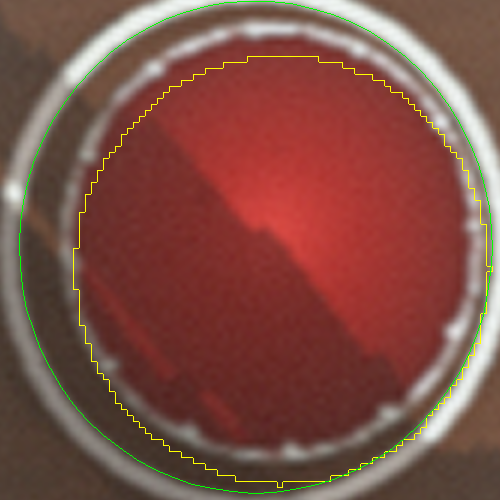

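View pics/z_all.png

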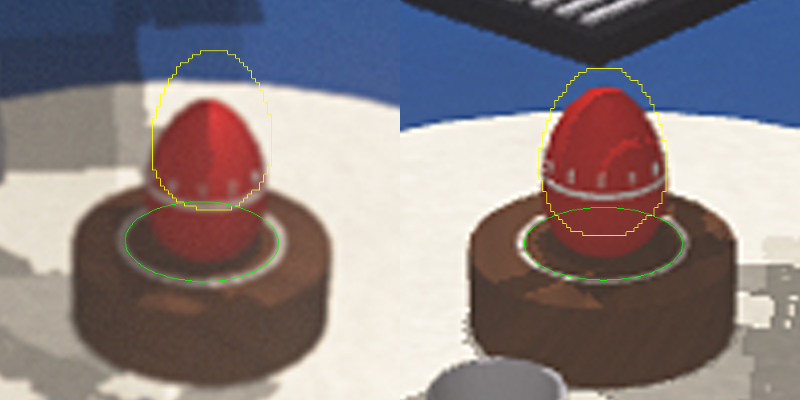

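The colour masks fail here because the band and shadow split the egg. That explains the disagreement. By eye in the crop, the egg outline spans u 65–485 and v 20–455, which puts it about 3 mm off centre. I'll confirm with the network silhouettes.

```bash
python3 -c "
from h import *
p,s=wrist(); r=eggregion(p,(.574,.121)); f=fit([(p,r)],[.574,.121]); print('wrist',f,((f[0]-[.5714,.1197])*1000).round(1))
for n,c in (('scene',(.5718,.1188)),('side',(.5724,.1193))):
    q=viewer.camera(n); r=eggregion(q,(.574,.121)); f=fit([(q,r)],[.574,.121]); print(n,f,((f[0]-c)*1000).round(1))
    im=cv2.resize(q['pixels'],None,fx=5,fy=5,interpolation=cv2.INTER_CUBIC)
    kk=cv2.findContours(cv2.resize(eggmask(q,f[0]).astype(np.uint8),None,fx=5,fy=5,interpolation=0),0,1)[0]; cv2.drawContours(im,kk,-1,(255,255,0),1)
    u,v=(proj(q,[.572,.119,.085])*5).astype(int); save('y_'+n,im[v-200:v+200,u-200:u+200])
cv2.imwrite('pics/y_all.png',np.hstack([cv2.imread('pics/y_scene.png'),cv2.imread('pics/y_side.png')]))
"
```

```text
wrist (array([0.57295303, 0.12125047]), np.float64(3.9391721431221027)) [1.6 1.6]
scene (array([0.57407849, 0.11938627]), np.float64(21.324010259158953)) [2.3 0.6]
side (array([0.5740531 , 0.11933954]), np.float64(16.30505951198844)) [1.7 0. ]
```

View pics/y_all.png

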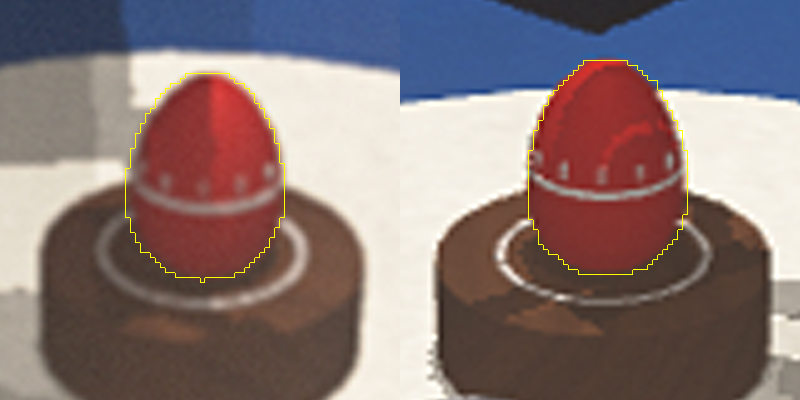

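All three cameras now put the egg about 2 mm from the centre, where 7 mm would still be inside the ring. It is upright and the arm is about 11 cm above it, so I'm handing in.

```bash
python3 -c "
from h import *
env.finish_job(); print(env.get_state()['time_s'])"
```

```text
the job is handed in; nothing more can be done
the job is handed in; nothing more can be done
```

The red egg now stands upright in the middle of the plinth, with its belly inside the white ring. The job is handed in. I nudged the smallest of the three eggs, the one on the plinth, about 30 mm with closed fingers at belly height, in slow 2 mm steps. I then backed straight off and lifted the tool clear, about 11 cm above the egg. It took about 9 to 10 s of the 48 s allowed, and wrist-force readings stayed at about 2 N or less.

- **Centring:** the last network-outline fits put the egg 2.3 mm (wrist), 2.4 mm (scene) and 1.7 mm (side) from the ring centre. Up to 7 mm would still keep the belly inside the ring.
- **Checks that disagreed:** two colour-mask fits in the wrist view gave 5.5 and 7.3 mm, and the same mask failed outright in the other two views. I discarded them because the overlay showed the white band and a shadow splitting the egg. An earlier side-view fit gave 5.6 mm, and the repeat gave 1.7 mm.
- **Neighbours:** the cup, tamper and pitcher were not touched as far as the pictures and forces show. I did not re-measure their positions at the end.

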